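# Turn and click home the keyed teapot lid

### The job

Close the teapot: with a fingertip, push the orange tab round until the notch in the lid's edge stands over the brass pin, then press the middle of the lid gently straight down until it is fully home. Do not pinch the tab or pull the lid up, leave everything else on the table where it is, and finish with the hand clear.

Things in the scene. Friction and masses are not known exactly. Their poses are not given: they have to be found in the camera images.
- teapot: Blue ceramic teapot, fixed on its tray. Origin at the middle of its foot, z up. Spout along +x (reaches 135 mm from the axis, top 113 mm up), loop handle along -x (to 130 mm, top 99 mm), brass pin along +y. Belly radius 78 mm; neck radius 60 mm, its flat rim 112 mm above the origin. The lid turns about and slides along the vertical axis through this origin.
- tray: Bamboo tray, fixed, 270 (x) x 440 (y) mm, origin under its centre; floor 12 mm thick, rim to 19 mm. The teapot and the cups stand on it.
- pin (a point): Top of the brass pin on the teapot's rim: a 7 mm wide radial rib with a rounded top, 47 mm from the teapot's axis at this point; the rib runs from 43 to 64 mm radius, so its outer end always shows beyond the lid's edge. Its top is 7 mm above the rim.
- lid_turn (a joint): Turn of the lid about the teapot's vertical axis, rad, growing counter-clockwise seen from above. 0 (or equally 6.28) = notch exactly over the pin. Starts anywhere from 0.5 to 5.78, so the shorter way may be either way round; limits -1.0 and 7.3. Turning takes about 0.10 N m (2.5 N at the tab); friction stops it at once where it is left.
- lid (a joint): How far the lid is pressed down, m: 0 at the start (9 mm proud of the rim on its tight silicone plug), 0.009 = fully home. Pressing takes about 5 N all the way; it stays where it is left and never drops by itself. If the notch is not over the pin it stops on the pin at about 0.002. Negative: pulled up.
- notch (a point): Middle of the notch in the lid's edge, 47 mm from the axis, at the lid's underside. The notch is 12 mm wide, from 40 mm radius out to the edge. The lid is a white disc of 52 mm radius, 7 mm thick, its top 7 mm above this point. The 7 mm pin has 2.5 mm play on each side, and its round top guides the notch from up to about 4 mm off.
- tab_top (a point): Top middle of the orange upright finger tab on the lid, half a turn round from the notch, centre 40 mm from the axis. The tab is 16 mm long radially (32 to 48 mm), 12 mm thick across, and rises 26 mm above the lid's top face; its two flat faces look along the circle. Push on one of them.
- pad (a point): Top centre of the round bamboo-coloured pad in the middle of the lid, on the axis: radius 18 mm, 4 mm above the lid's top face. Press here. z falls by 9 mm when the lid is pressed home.
- tab_left: Half of the orange tab, 6 mm thick: the half whose flat outer face is pushed to turn the lid counter-clockwise seen from above (joint growing). Its origin is on the axis at the lid's underside, not at the tab. Fingers pressing on both halves at once count as pinching the tab.
- tab_right: The other half of the orange tab, whose outer face is pushed to turn the lid clockwise. Origin on the axis at the lid's underside.
- cup_a: White porcelain cup on the tray, rim radius 38 mm, 62 mm high, origin under its centre. Leave alone.
- cup_b: Second such cup on the tray. Leave alone.
- sugar_bowl: Stainless steel sugar bowl, radius 45 mm, 88 mm high with its lid knob, origin under its centre. Leave alone.
- tea_tin: Green tea tin with a paper band, radius 38 mm, 110 mm high, origin under its centre. Leave alone.
- spoon_rest: Silver aluminium spoon rest, 170 x 75 mm, 12 mm high, origin under its centre. Leave alone.
- teaspoon: Steel teaspoon lying on the table, 140 mm long, origin under its middle. Leave alone.

How it is judged:
On the way:
1. the notch stands over the pin while the lid is still up (horizontal distance between notch and pin below 0.0075 m and value of joint lid below 0.003 m), for 0.1 s.
At the end, for the whole second after the job is handed in: The lid is pressed down at least 7.5 of its 9 mm, its notch centre within 4 mm of the pin (seen from above), at rest, and the hand touches nothing (value of joint lid above 0.0075 m and horizontal distance between notch and pin below 0.004 m and linear speed of tab_left below 0.01 m/s).
It fails at once if the lid was pulled up by more than 4 mm (value of joint lid below -0.004 m).
It fails at once if the tab was pinched (fingers pressing on both its halves) (contact force between the fingers and tab_left above 1.5 N and contact force between the fingers and tab_right above 1.5 N).
It fails at once if the robot bore on the teapot or its lid with more than 60 N (contact force between any of the arm, the fingers and teapot above 60 N).
It fails at once if something else on the table was moved by more than 15 mm (distance of any of cup_a, cup_b, sugar_bowl, tea_tin, spoon_rest, teaspoon from where it was at the start of the episode above 0.015 m).
It also fails if it takes over 54 s, if anything falls off the work surface, if the arm or the gripper's body presses on something with over 40 N, if the wrist force passes 120 N, or if a joint passes its speed limit or range.

### The arm

A 6-joint arm with a two-finger parallel gripper is mounted at the origin on the work surface. World frame = base frame: x ahead of the robot, y to its left, z up, the work surface at z = 0. Lengths are in m, angles in rad, forces in N, time in s.
With the tool pointing down it reaches from about 0.375 to 0.975 m from the base axis. Payload 3.8 kg.
Tool frame: the origin (TCP) lies midway between the tips of the shut fingers; the grasp point (between the pads) lies 19 mm behind it; z points along the fingers, y is the line along which they close (so a half turn about z gives the same grasp; the last joint's range is limited). The gripper opens to 88 mm and grips with 3 to 60 N. Pads are 18 mm wide; open, the fingers measure 123 mm over their backs; the gripper's body (75 mm by 187 mm) begins 45 mm behind the grasp point.
Start: joints at [1.141, 0.264, 1.604, -0, 1.274, -0.037], TCP at [0.258, 0.624, 0.239] pointing down, gripper open.
Joint ranges: [-2.63, 2.63], [-0.94, 2.18], [0.31, 2.57], [-1.31, 4.45], [0, 2.66], [-2.55, 2.55]. Speed limits (rad/s): [2.57, 2.57, 3.14, 3.14, 3.14, 3.14].

### API

Orientations are given as a rotation vector (axis times angle).
In Python, from cell import manip, inverse_kinematics, cams, order gives the robot as it stands. Calls block until the motion is done:
- manip.move_pose(position, orientation): joint-space move of the TCP to a pose.
- manip.move_linear(position, rate=0.15, rot=None): straight line of the TCP; rot=None keeps the orientation; rate is the mean speed in m/s.
- manip.set_joints(angles): joint-space move.
- manip.set_gripper(opening, force=None): finger opening in m; force is the grip in N (None keeps the last); returns when the fingers have stopped.
- manip.dwell(seconds).
- inverse_kinematics(position, orientation): joint angles nearest the present ones, or None.
- manip.state(): the state.
- cams.capture(name): name is "side" or "top" or "wrist"; returns a dict with "image" (400x640x3 uint8, blue, green, red), "z_map" (400x640 float32, m along the optical axis (not along the pixel's ray), 0 where there is no reading), "intrinsics" (3x3 intrinsics, pixels), "position" and "orientation" of the camera in the world; the wrist camera has in their place "T_tool_cam" (4x4, takes a point from camera to tool coordinates, whose origin is the TCP and whose axes are the flange's). Camera axes: x right, y down, z forward; pixel columns grow to the right and rows downward; lengths in m; the calibration is good to about 2 mm. A picture is of the moment at which its call begins: read the wrist's pose just before it.
A pose or a line that the arm cannot do raises manip.IKError and nothing moves.
- order.close_job(): hands the job in; it is judged then, once.
The state is a dict: "clock": time; "joint_pos": joint angles; "joint_velocities": joint speeds; "tau": joint torques, N m; "tool_pos": TCP position; "tcp_rot": TCP orientation; "contact_force": force on the tool from outside, world axes, zero at the start; "moment": the same for the moment, N m; "gripper_width": finger opening in m; "grasp_force": force on a finger pad.
Only numpy, scipy, OpenCV 4.12 (cv2) and the standard library are available. Lean on these libraries where they do the work, as an engineer would, in place of code of your own. Each camera call takes 0.05 s, during which the arm holds its last target. There are 200 camera calls.

## Working session

There is one attempt and no reset: what is moved stays moved. The work goes in short steps, each a Python script; the robot and the scene stay as the last script left them, time stands still between calls to the robot, and variables do not carry over. Pictures are saved under pics/ and viewed, at most 10 in all, crops included, and the job is handed in when it is done.

```bash
ls; mkdir -p pics; python3 - <<'E'
from cell import manip,cams
import cv2,numpy as np
for n in("top","side"):
    c=cams.capture(n);cv2.imwrite(f"pics/{n}0.png",c["image"]);np.savez(f"{n}0.npz",**c)
    print(n,c["intrinsics"].tolist(),c["position"],c["orientation"])
s=manip.state();print(s["clock"],s["tool_pos"],s["tcp_rot"],s["contact_force"])
E
```

```text
pics
top [[466.3996442980703, 0.0, 322.05598651912], [0.0, 466.3996442980703, 196.71869390019515], [0.0, 0.0, 1.0]] [0.38200186 0.0045892  1.46383692] [-2.21091995  2.18945568 -0.04152693]
side [[438.10151135682224, 0.0, 322.7827133958248], [0.0, 438.10151135682224, 196.68872400537484], [0.0, 0.0, 1.0]] [ 0.08655552 -1.08344013  0.72775006] [-2.03555396  0.30142215 -0.21701601]
0.1 [0.25813043 0.6229961  0.2375012 ] [-0.61301168 -3.08072699  0.00318249] [-0.26076469  0.2744993   0.0026972 ]
```

View pics/top0.png

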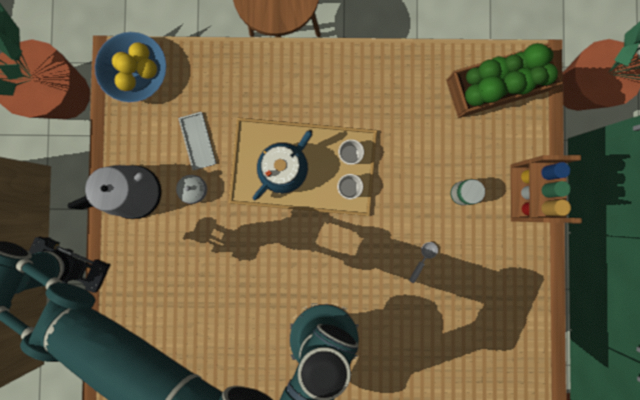

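View pics/side0.png

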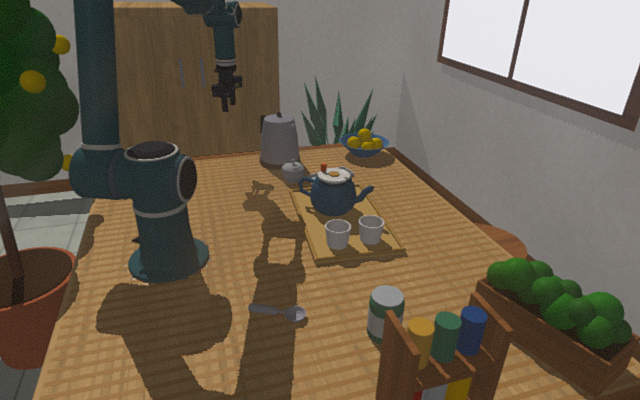

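The top view shows the teapot at about (282,167), its spout tip at about (308,133) and the orange tab at about (268,174). The side view shows the pot between the sugar bowl and the cups. Next I'll take a close wrist view.

```bash
cat > h.py <<'E'
from cell import manip,cams,inverse_kinematics,order
import cv2,numpy as np
from scipy.spatial.transform import Rotation as R
def cap(n):
    s=manip.state();c=cams.capture(n)
    if n=="wrist":
        T=np.eye(4);T[:3,:3]=R.from_rotvec(s["tcp_rot"]).as_matrix();T[:3,3]=s["tool_pos"];T=T@c["T_tool_cam"]
    else:
        T=np.eye(4);o=np.asarray(c["orientation"]);T[:3,:3]=R.from_rotvec(o).as_matrix();T[:3,3]=c["position"]
    c["T"]=T;return c
def onplane(c,uv,z):
    uv=np.atleast_2d(np.asarray(uv,float));d=np.c_[uv,np.ones(len(uv))]@np.linalg.inv(c["intrinsics"]).T@c["T"][:3,:3].T
    p=c["T"][:3,3];return p+d*((z-p[2])/d[:,2])[:,None]
def down(yaw): # tool down, tool x axis pointing at yaw
    return (R.from_euler('z',yaw)*R.from_rotvec([np.pi,0,0])).as_rotvec()
E
python3 - <<'E'
from h import *
c=cap("top");lid=onplane(c,[281,167],.14)[0];print(lid,c["z_map"][160:172:4,276:290:4])
w=cap("wrist");T=w["T_tool_cam"];print(np.round(T,3).tolist(),w["intrinsics"][0,0])
for yaw in np.arange(-3,3.1,.5):
    Rm=R.from_rotvec(down(yaw)).as_matrix();a=Rm@T[:3,2];cz=lid+ -a*0.24/(-a[2]);tcp=cz-Rm@T[:3,3]
    q=inverse_kinematics(tcp,down(yaw));print(yaw,np.round(tcp,3),None if q is None else np.round(q,2))
E
```

```text
[0.51842008 0.12547831 0.14      ] [[1.3194582 1.3276366 1.3204818 1.3341882]
 [1.3291304 1.326452  1.3260505 1.3283639]
 [1.3258859 1.3231481 1.3249811 1.3281006]]
[[0.0, -0.957, -0.29, 0.076], [1.0, -0.0, 0.001, 0.001], [-0.001, -0.29, 0.957, -0.146], [0.0, 0.0, 0.0, 1.0]] 279.5401455087256
-3.0 [0.521 0.125 0.234] [ 0.19  0.    1.91  0.    1.23 -1.52]
-2.5 [0.521 0.127 0.234] [ 0.19  0.    1.91  0.    1.23 -2.02]
-2.0 [0.52  0.128 0.234] [ 0.19  0.    1.91  0.    1.23 -2.52]
-1.5 [0.519 0.128 0.234] None
-1.0 [0.518 0.128 0.234] None
-0.5 [0.516 0.127 0.234] [ 0.2  -0.    1.91  0.    1.23  2.27]
0.0 [0.516 0.126 0.234] [ 0.19 -0.01  1.92 -0.    1.23  1.76]
0.5 [0.516 0.125 0.234] [ 0.19 -0.01  1.92  0.    1.23  1.26]
1.0 [0.516 0.124 0.234] [ 0.19 -0.01  1.92 -0.    1.23  0.76]
1.5 [0.517 0.123 0.234] [ 0.19 -0.    1.91 -0.    1.23  0.26]
2.0 [0.519 0.123 0.234] [ 0.19 -0.    1.91 -0.    1.23 -0.24]
2.5 [0.52  0.123 0.234] [ 0.19  0.    1.91  0.    1.23 -0.74]
3.0 [0.521 0.124 0.234] [ 0.19  0.    1.91  0.    1.23 -1.24]
```

```bash
python3 - <<'E'
from h import *
manip.move_linear([.25,.60,.36],rate=.2)
manip.set_gripper(0,20)
manip.move_pose([.515,.125-.05,.30],down(np.pi/2))
w=cap("wrist");cv2.imwrite("pics/w1.png",w["image"]);np.savez("w1.npz",**w)
print(manip.state()["clock"],manip.state()["tool_pos"])
E
```

```text
4.4333 [0.5151018  0.07584297 0.30014473]
```

View pics/w1.png

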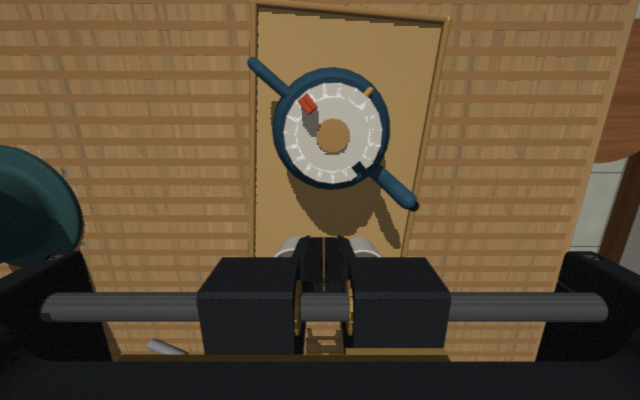

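The wrist view shows the pad at (334,135), the pin's outer end at (369,92), the tab at (307,103), the notch at (360,168), and the spout toward (415,207).

```bash
cat > meas.py <<'E'
from h import *
def blobs(m,z,w,near=None):
    k,l,s,ce=cv2.connectedComponentsWithStats(m.astype(np.uint8))
    i=1+(np.argmax(s[1:,4]) if near is None else np.argmin(np.where(s[1:,4]>8,np.linalg.norm(ce[1:]-near,axis=1),1e9)))
    return ce[i],s[i,4],onplane(w,ce[i],z)[0],(l==i)
def measure(w,drop=0,verbose=True):
    hsv=cv2.cvtColor(w["image"],cv2.COLOR_BGR2HSV);H,S,V=[hsv[...,i].astype(int) for i in range(3)]
    roi=np.zeros(H.shape,bool);T=w["T"];roi_c=np.array([.517,.125])
    uu,vv=np.meshgrid(np.arange(640),np.arange(400));P=onplane(w,np.c_[uu.ravel(),vv.ravel()],.14).reshape(400,640,3)
    roi=np.hypot(P[...,0]-roi_c[0],P[...,1]-roi_c[1])<.08
    white=roi&(S<60)&(V>130)
    cn=max(cv2.findContours(white.astype(np.uint8),0,1)[0],key=cv2.contourArea)
    pts=onplane(w,cn[:,0,:],.140-drop)[:,:2]
    # robust circle fit of the lid's known 52 mm edge
    from scipy.optimize import least_squares
    f=least_squares(lambda p:np.hypot(*(pts-p).T)-.052,pts.mean(0),loss="soft_l1",f_scale=.001)
    hull=pts[cv2.convexHull(pts.astype(np.float32),returnPoints=False)[:,0]]
    g=least_squares(lambda p:np.hypot(*(hull-p[:2]).T)-p[2],[*f.x,.052],loss="soft_l1",f_scale=.001)
    tan=roi&(H>8)&(H<28)&(S>90)&(V>100)
    pin=tan&~white
    padc=blobs(tan&(np.hypot(P[...,0]-f.x[0],P[...,1]-f.x[1])<.03),.144-drop,w)
    rr=np.hypot(P[...,0]-padc[2][0],P[...,1]-padc[2][1])
    pinc=blobs(tan&(rr>.05)&(rr<.07),.13,w)
    tab=blobs(roi&((H<8)|(H>172))&(S>150)&(V>140),.166-drop,w)
    not_=blobs(roi&(V<110)&(rr>.04)&(rr<.05),.140-drop,w)
    ang=lambda p,c:np.arctan2(p[1]-c[1],p[0]-c[0])
    c=padc[2][:2]
    if verbose:
        print("circ",f.x,np.abs(f.fun).mean(),"hullcirc",g.x)
        for n,b in zip(("pad","pin","tab","notch"),(padc,pinc,tab,not_)):print(n,np.round(b[0],1),b[1],np.round(b[2],4),"ang",round(ang(b[2],c),3),"r",round(np.hypot(*(b[2][:2]-c)),4))
    return padc,pinc,tab,not_
if __name__=="__main__":
    w=dict(np.load("w1.npz"));measure(w)
    w["z_map"];z=w["z_map"];print("z pad",(w["T"]@np.r_[np.linalg.inv(w["intrinsics"])@[334,135,1]*z[135,334],1])[:3], "tab", (w["T"]@np.r_[np.linalg.inv(w["intrinsics"])@[308,103,1]*z[103,308],1])[:3])
E
python3 meas.py
```

```text
circ [0.52456502 0.13228358] 0.0012884904900773665 hullcirc [0.52473968 0.13213288 0.05190091]
pad [332.6 135.2] 878 [0.5246 0.1321 0.144 ] ang 0.0 r 0.0
pin [370.1 105.3] 1071 [0.5649 0.1625 0.13  ] ang 0.647 r 0.0505
tab [306.7 102.5] 86 [0.4991 0.1637 0.166 ] ang 2.251 r 0.0406
notch [357.8 167.3] 93 [0.553  0.0973 0.14  ] ang -0.886 r 0.0449
z pad [0.52610648 0.13237812 0.14461644] tab [0.50031224 0.16327273 0.16565081]
```

```bash
sed -i 's/pinc=blobs.*/pinc=blobs(tan\&(rr>.0505)\&(rr<.068),.130,w,near=pinpx(w))/' meas.py
sed -i 's/^def measure/def pinpx(w):\n    c=np.linalg.inv(w["T"])@[.5246+.058*np.cos(.87),.1322+.058*np.sin(.87),.13,1];u=w["intrinsics"]@c[:3];return u[:2]\/u[2]\ndef measure/' meas.py
cat >> meas.py <<'E'
    b=measure(w,0,False)[1];ys,xs=np.where(b[3]);p=onplane(w,np.c_[xs,ys],.13)[:,:2]-[.5246,.1322]
    print("pin ext",len(xs),np.hypot(*p.T).min(),np.hypot(*p.T).max(),np.arctan2(p[:,1],p[:,0]).min(),np.arctan2(p[:,1],p[:,0]).max(),pinpx(w))
E
python3 meas.py
python3 - <<'E'
import cv2;i=cv2.imread("pics/w1.png")[50:220,230:430];cv2.imwrite("pics/w1c.png",cv2.resize(i,None,fx=3.5,fy=3.5,interpolation=0))
E
```

```text
circ [0.52456502 0.13228358] 0.0012884904900773665 hullcirc [0.52473968 0.13213288 0.05190091]
pad [332.6 135.2] 878 [0.5246 0.1321 0.144 ] ang 0.0 r 0.0
pin [368.   90.7] 51 [0.562  0.1771 0.13  ] ang 0.878 r 0.0585
tab [306.7 102.5] 86 [0.4991 0.1637 0.166 ] ang 2.251 r 0.0406
notch [357.8 167.3] 93 [0.553  0.0973 0.14  ] ang -0.886 r 0.0449
z pad [0.52610648 0.13237812 0.14461644] tab [0.50031224 0.16327273 0.16565081]
pin ext 51 0.05331385399431154 0.063128960516544 0.8319134124395074 0.923993212683846 [368.00550644  91.29142336]
```

View pics/w1c.png

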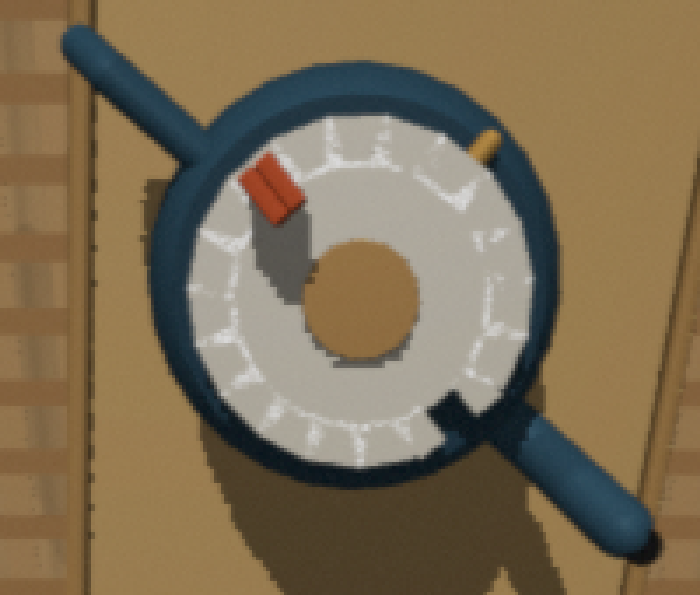

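The crop confirms it: tab at 2.251 rad, notch at −0.888 and pin at 0.878, so the lid needs about +1.766 rad counter-clockwise. I'll push in steps and stop a little short.

```bash
cat > push.py <<'E'
from h import *
A=np.array([.5246,.1322]);HW=.015
def pose(th,tang,z,r=.040):
    er=np.array([np.cos(th),np.sin(th)]);et=np.array([-er[1],er[0]])
    return np.r_[A+r*er+tang*et,z],down(th-np.pi/2)
def lin(th,tang,z,rate,**k):
    p,o=pose(th,tang,z,**k);manip.move_linear(p,rate=rate,rot=o)
def F():return np.round(manip.state()["contact_force"],1)
def arc(a,b,n,rate=.06,z=.150):
    for t in np.linspace(a,b,n+1)[1:]:
        lin(t,-HW,z,rate);print(round(t,3),F())
E
python3 - <<'E'
from push import *
th=2.251
manip.move_pose(*pose(th,-.026,.22));print(F(),manip.state()["clock"])
lin(th,-.026,.150,.1);print("down",F())
arc(th-.1,th+.3,3);print(manip.state()["clock"])
E
```

```text
[ 0.7  0.7 -0.9] 5.4417
down [ 0.3 -0.2  0.3]
2.284 [ 0.3  0.2 -0.1]
2.418 [2.2 1.2 0.5]
2.551 [0.2 2.1 1.3]
7.2167
```

```bash
python3 - <<'E'
from push import *
from meas import measure
arc(2.551,3.94,10)
lin(3.94,-.03,.150,.1);lin(3.94,-.03,.24,.15)
manip.move_pose([.515,.075,.30],down(np.pi/2))
w=cap("wrist");cv2.imwrite("pics/w2.png",w["image"]);measure(w)
print(manip.state()["clock"])
E
```

```text
2.69 [0.8 2.7 2.3]
2.829 [-0.   2.4  0.6]
2.968 [-1.   3.1  0.6]
3.107 [-1.6  2.8  1.6]
3.246 [-0.7  1.9  1. ]
3.384 [-2.6  2.   1.5]
3.523 [-2.9  1.4  0.4]
3.662 [-3.8  1.1  0.5]
3.801 [-4.3 -0.1  0.7]
3.94 [-5.  -1.8  0.5]
circ [0.52469532 0.13221492] 0.0028622826083578357 hullcirc [0.52463963 0.13214522 0.05193891]
pad [333.9 134.5] 894 [0.5245 0.1322 0.144 ] ang 0.0 r 0.0
pin [369.1  90.5] 61 [0.5614 0.1764 0.13  ] ang 0.876 r 0.0576
tab [306.6 163.7] 96 [0.4969 0.1049 0.166 ] ang -2.364 r 0.0388
notch [364.8 102.8] 97 [0.556  0.1637 0.14  ] ang 0.787 r 0.0446
11.9333
```

View pics/w2.png

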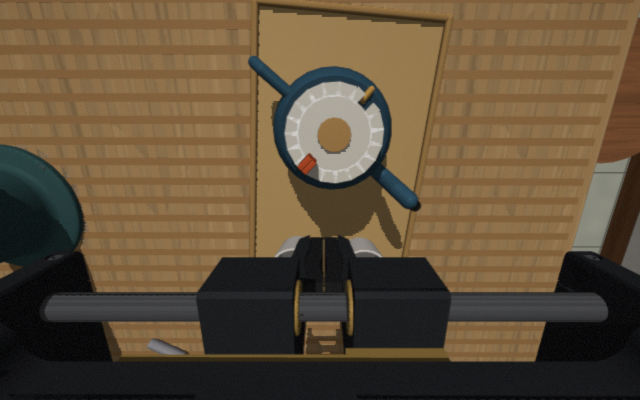

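The lid turned as intended: tab at (307,164), and the notch at (365,103) is just short of the pin by about 0.09 rad. One final nudge is needed.

```bash
python3 - <<'E'
from push import *
from meas import measure
manip.move_pose(*pose(3.92,-.03,.22));lin(3.92,-.03,.150,.1)
lin(3.92,-.019,.150,.05);arc(3.92,4.035,3,.03)
lin(4.035,-.03,.150,.1);lin(4.035,-.03,.24,.15)
manip.move_pose([.515,.075,.30],down(np.pi/2))
w=cap("wrist");measure(w)
i=w["image"][50:220,230:430];cv2.imwrite("pics/w3c.png",cv2.resize(i,None,fx=3.5,fy=3.5,interpolation=0))
print(manip.state()["clock"])
E
```

```text
3.958 [-0.2  0.6  0.5]
3.997 [-2.4 -0.1 -0.1]
4.035 [-3.   0.7  1. ]
circ [0.52474928 0.13216022] 0.0028598796718638637 hullcirc [0.52459635 0.1319438  0.05205242]
pad [333.9 134.4] 892 [0.5245 0.1322 0.144 ] ang 0.0 r 0.0
pin [369.1  90.5] 63 [0.5614 0.1763 0.13  ] ang 0.875 r 0.0575
tab [309.8 166.8] 89 [0.5001 0.1018 0.166 ] ang -2.249 r 0.039
notch [361.1  99.8] 86 [0.5522 0.1666 0.14  ] ang 0.895 r 0.0441
16.55
```

View pics/w3c.png

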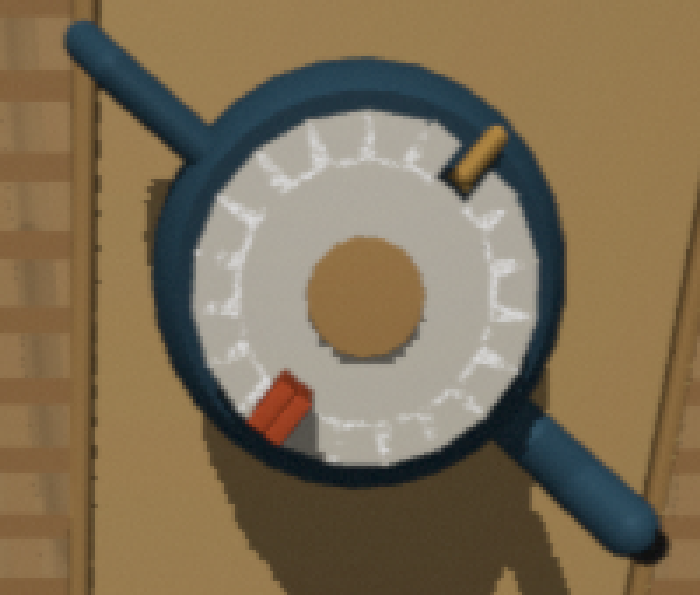

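The notch (462,165 in the crop) now sits over the pin, with an error of about 0.02 rad. Next I'll press the pad down.

```bash
python3 - <<'E'
from push import *
from meas import measure
o=down(.89)
manip.move_pose(np.r_[A,.20],o);manip.move_linear(np.r_[A,.150],rate=.08)
f0=manip.state()["contact_force"][2];print("f0",f0)
for z in np.arange(.147,.1315,-.001):
    manip.move_linear(np.r_[A,z],rate=.02);s=manip.state();f=s["contact_force"][2]-f0
    print(round(z,4),round(s["tool_pos"][2],4),round(f,1))
    if f>22:break
manip.move_linear(np.r_[A,.20],rate=.08);manip.move_pose([.515,.075,.30],down(np.pi/2))
w=cap("wrist");measure(w,.009)
z=w["z_map"];print("pad z",[(w["T"]@np.r_[np.linalg.inv(w["intrinsics"])@[u,135,1]*z[135,u],1])[2].round(4) for u in (325,330,334,338)])
i=w["image"][50:220,230:430];cv2.imwrite("pics/w4c.png",cv2.resize(i,None,fx=3.5,fy=3.5,interpolation=0))
print(manip.state()["clock"])
E
```

```text
f0 -0.3293444484464713
0.147 0.1472 1.1
0.146 0.146 0.4
0.145 0.1449 0.1
0.144 0.1442 1.9
0.143 0.1433 3.2
0.142 0.1421 4.3
0.141 0.141 3.3
0.14 0.1399 3.6
0.139 0.1389 3.6
0.138 0.1379 2.2
0.137 0.137 3.1
0.136 0.136 2.2
0.135 0.1353 5.4
0.134 0.1353 10.0
0.133 0.1352 15.3
0.132 0.1351 20.6
circ [0.52472383 0.13221633] 0.0028233277504254896 hullcirc [0.524525   0.13215936 0.05213333]
pad [332.6 133.9] 838 [0.5244 0.1322 0.135 ] ang 0.0 r 0.0
pin [367.9  90.5] 63 [0.5612 0.1763 0.13  ] ang 0.875 r 0.0574
tab [309.1 165.6] 87 [0.4996 0.1015 0.157 ] ang -2.249 r 0.0395
notch [359.7  99.4] 79 [0.5528 0.1674 0.131 ] ang 0.891 r 0.0452
pad z [np.float64(0.135), np.float64(0.1341), np.float64(0.1341), np.float64(0.1348)]
23.975
```

View pics/w4c.png

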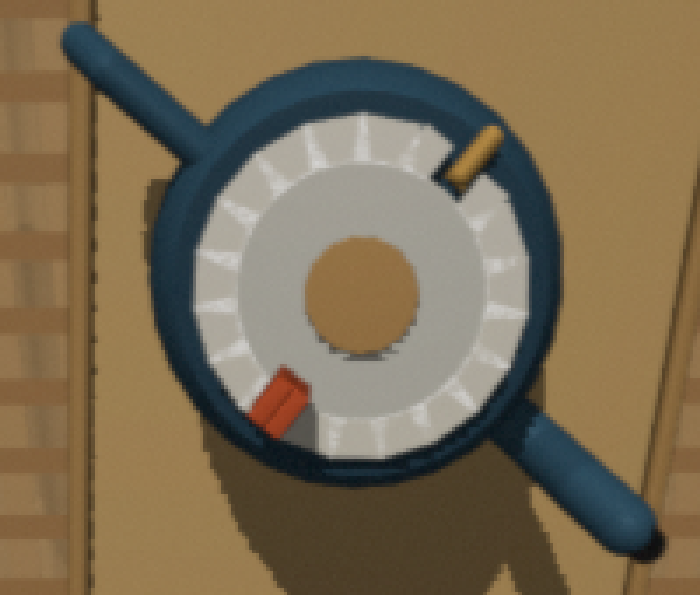

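The lid went down 9 mm to a hard stop and is home. The notch in the crop sits round the pin at (470,160), and the hand is clear.

```bash
python3 -c "
from h import *
print(order.close_job())"
```

```text
the job is handed in; nothing more can be done
None
```

The teapot is closed and the job is handed in: I pushed the tab round until the notch stood over the pin and pressed the lid 9 mm down to its stop; the hand is clear, and the robot's clock read about 24 s of the 54 s allowed.

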